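# Index the fraction collector to its open vial

## Robot

A 6-joint arm with a two-finger parallel gripper is mounted at the origin on the work surface. World frame = base frame: x ahead of the robot, y to its left, z up, the work surface at z = 0. Lengths are in m, angles in rad, forces in N, time in s.
With the tool pointing down it reaches from about 0.3 to 0.75 m from the base axis. Payload 8.5 kg.
Tool frame: the origin (TCP) lies at the very end of the fingers, on their centre line; the grasp point (between the pads) lies 19 mm behind it; y points along the fingers, z is the direction in which the jaws open and shut, and the axes are right-handed (so a half turn about y gives the same grasp; the last joint's range is limited). The gripper opens to 88 mm and grips with 3 to 60 N. Pads are 18 mm wide; open, the fingers measure 123 mm over their backs; the gripper's body (75 mm by 187 mm) begins 45 mm behind the grasp point.
Start: joints at [0.928, 0.381, 1.297, -0, 1.464, -0.215], TCP at [0.228, 0.5, 0.217] pointing down, gripper open.
Joint ranges: [-3.11, 3.11], [-0.89, 2.33], [0.22, 2.48], [-1.42, 4.56], [0.17, 2.85], [-2.88, 2.88]. Speed limits (rad/s): [2.39, 2.39, 3.14, 3.14, 3.14, 3.14].

## Interface

Orientations are given as a unit quaternion [w, x, y, z].
In Python, from cell import r, capture, get_calibration gives the robot as it stands.
- The arm moves only by the tool arm_command, never from a script. Its arguments are lists of equal length, an entry for each row: "slide": the shift along the tool's x, y, z scaled (see below), a list of three; "angular": the turn, a rotation vector about the tool's x, y, z scaled (see below), a list of three; "fingers": the opening, from -1 (shut) to 1 (fully open). In form: {"slide": [[x, y, z], ...], "angular": [[rx, ry, rz], ...], "fingers": [fingers, ...]}. A call has 1 to 20 rows; each row is the pose to reach, as a shift and turn from the pose measured when the call began, along the tool's axes at that moment; what a row does not reach only later rows make up. The controller multiplies each number of a shift by 0.1 m and each number of a turn by 90 degrees. A row lasts 1/12 s, in which the tool goes at most 41.7 mm and 7.16 degrees, less where a joint would pass 70% of its speed; a pose out of reach is approached as far as the arm can. A call with a number of a shift or a turn outside -1 to 1 is refused whole. A call with a gripper value outside its range is refused whole. The fingers move at their own pace and stop on an object; "squeeze" is the grip in N (left out, the last holds). Time passes only in rows, so rows that repeat a pose let the fingers close. It gives the time, the measured TCP pose, the force and the opening at its end, in the units of the state.
- r.read_state(): the state, without advancing time (a new reading comes with each control period).
- capture(name): name is "side" or "top"; returns (picture, depth): 400x640x3 uint8, blue, green, red; 400x640 float32, m along the optical axis (not along the pixel's ray), 0 where there is no reading.
- get_calibration(name): a dict with "fx", "fy", "cx", "cy" (pixels), "R" (3x3) and "t" (3): a world point X has camera coordinates R X + t. Camera axes: x right, y down, z forward; pixel columns grow to the right and rows downward; lengths in m; the calibration is good to about 2 mm. A picture is of the moment at which its call begins. get_calibration takes no time and is no camera call.
- r.close_job(): hands the job in, once; it reports no verdict.
The state is a dict: "time_s": time; "qpos": joint angles; "joint_velocities": joint speeds; "tau": joint torques, N m; "tool_pos": TCP position; "orientation": TCP orientation; "contact_force": force on the tool from outside, world axes, zero at the start; "wrist_torque": the same for the moment, N m; "finger_gap": finger opening in m.
Only numpy, scipy, OpenCV 4.12 (cv2) and the standard library are available. Lean on these libraries where they do the work, as an engineer would, in place of code of your own. Each camera call takes 0.05 s, during which the arm holds its last target.

## Task

The fraction collector has stopped with its one open vial some places short of the delivery spout. Reach down through the slot in the grey cover and push the star wheel's teeth along, stroke by stroke, to bring the open vial round counter-clockwise (seen from above) until its mouth is centred under the spout, then leave it there. Move it only by the star wheel: do not touch the vials or the turret that carries them, and leave the glassware and spatula around it where they are.

Things in the scene. Friction and masses are not known exactly. Their poses are not given: they have to be found in the camera images.
- collector: Carousel fraction collector, fixed to the bench: square housing 296 x 296 mm, grey cover 4 mm thick with its top 58 mm above the bench, hollow down to a floor 8 mm above the bench. Origin on the bench on the carousel's vertical axis, mid-housing. z up; slot on its -x side (towards the robot); a stand with a glass column, 0.32 m tall, off its +y side (x 60 to 170, y 152 to 272 mm), whose spout tube runs to over the turret's +x side.
- slot_mid (a point): Middle of the access slot, at the top of the cover, 115 mm from the carousel axis along the collector's -x. The slot is a rectangle 40 mm wide along the collector's x (95 to 135 mm from the axis) and 116 mm long along its y. Teeth of the star wheel are seen through it. It allows a bit over one tooth per stroke.
- star_mid (a point): Aluminium star wheel under the cover; the point is on its axis, half-way up: disc 180 mm across, 12 straight radial teeth, 12 mm thick, reaching 135 mm from the axis, 48 mm free between them at 115 mm; all 26 to 46 mm above the bench. Closed fingertips fit between teeth. 3 to 4 N on a tooth turns it; it stays where left. Push teeth towards the collector's -y to turn counter-clockwise.
- spindle (a joint): Turn of star wheel and turret together, rad, growing counter-clockwise from above; 0 = open vial exactly under the spout; starts between -1.6 and -0.95. No stop or click at 0; end stops at -2.6 and 1.6. At 0 one tooth lies 0.28 rad counter-clockwise of the line from the axis through slot_mid, the others every 0.5236 rad (30 degrees) from it; all turn with the joint.
- open_vial (a point): Centre of the mouth of the only vial without a black cap: white plastic, 22 mm across outside, mouth 18 mm across, mouth 94 mm above the bench, 55 mm from the axis. The eleven other places hold vials of the same size with black caps (tops 100 mm above the bench).
- turret: Dark steel round turret 142 mm across on the carousel axis above the cover, carrying twelve vials in a ring at 55 mm radius; outermost point of the vials 67 mm, of the turret 71 mm from the axis. Origin on the axis at bench height; its +x points to the open vial. Not to be touched.
- spout_tip (a point): Lower end of the thin (6 mm) steel delivery spout, 106 mm above the bench, 55 mm from the axis along the collector's +x, fixed.
- beaker_mid (a point): Centre (half-way up) of a loose glass beaker, 72 mm across, 90 mm tall, standing beside the collector. Bystander.
- flask_mid (a point): Centre (half-way up) of a loose conical glass flask, 72 mm across, 108 mm tall, standing beside the collector. Bystander.
- spatula_mid (a point): Middle of a loose steel spatula 180 mm long, 18 mm wide, lying beside the collector. Bystander.

How it is judged:
At the end, for the whole second after the job is handed in: The mouth of the open vial is under the spout, centre within 6 mm horizontally, and the carousel is at rest (horizontal distance between open_vial and spout_tip below 0.006 m and velocity of joint spindle between -0.02 and 0.02 rad/s); the robot touches nothing.
It fails at once if the robot pushed the turret or its vials (over 2 N) (contact force between any of the arm, the fingers and turret above 2 N).
It fails at once if a bystander (beaker, flask or spatula) was moved more than 30 mm (distance of any of beaker_mid, flask_mid, spatula_mid from where it was at the start of the episode above 0.03 m).
It also fails if it takes over 56 s, if anything falls off the work surface, if the arm or the gripper's body presses on something with over 40 N, if the wrist force passes 120 N, or if a joint passes its speed limit or range.

## Working session

There is one attempt and no reset: what is moved stays moved. The work goes in short steps, Python scripts to look and compute and a tool call to move; the robot and the scene stay as the last step left them, time stands still between calls to the robot, and variables do not carry over. Pictures are saved under pics/ and viewed, and the job is handed in when it is done.

Besides the shell and the picture viewer there is one more tool, called after "Call:" as a command line: name --argument value ..., lists and objects as JSON in quotes. arm_command: Moves the arm, as the interface text tells. Its arguments: {"type":"object","properties":{"slide":{"type":"array","items":{"type":"array","items":{"type":"number","minimum":-1,"maximum":1}}},"angular":{"type":"array","items":{"type":"array","items":{"type":"number","minimum":-1,"maximum":1}}},"fingers":{"type":"array","items":{"type":"number"}},"squeeze":{"type":"number"}},"required":["slide","angular","fingers"]}

```bash
ls; mkdir -p pics; python3 - <<'E'
from cell import r,capture,get_calibration
import cv2,numpy as np
print(r.read_state())
for n in("side","top"):
    p,d=capture(n); cv2.imwrite(f"pics/{n}0.png",p); np.save(f"pics/{n}0.npy",d)
    c=get_calibration(n); print(n,c)
E
```

```text
pics
{'time_s': 0.0, 'qpos': array([ 9.27719755e-01,  3.81197094e-01,  1.29823175e+00, -1.34072673e-05,
        1.46358245e+00, -2.15289425e-01]), 'joint_velocities': array([ 0.00199951, -0.00067374,  0.00300056, -0.00127826, -0.00074067,
        0.00015353]), 'tau': array([ 4.92185027e-04, -4.37926126e+01, -2.24555880e+01,  7.13653816e-02,
        3.52477888e-02, -1.12604375e-04]), 'tool_pos': array([0.22798914, 0.50019276, 0.21634698]), 'orientation': array([-0.69053503,  0.69145109, -0.15029886,  0.14989001]), 'contact_force': array([ 0.26272509, -0.46455924, -0.20612335]), 'wrist_torque': array([ 0.01594991, -0.01517152, -0.03382119]), 'finger_gap': 0.08829310929373806}
side {'fx': 393.0687953678911, 'fy': 393.0687953678911, 'cx': 314.1680468718935, 'cy': 203.00285657499612, 'R': array([[ 0.9855318 , -0.16854732, -0.01785697],
       [-0.125055  , -0.65199191, -0.7478421 ],
       [ 0.11440418,  0.73925527, -0.66363644]]), 't': array([-0.5005649 ,  0.14702073,  1.02156598])}
top {'fx': 495.7241591816761, 'fy': 495.7241591816761, 'cx': 309.52785971727235, 'cy': 193.03972773603428, 'R': array([[ 1.49645415e-01, -9.88739671e-01,  3.36073998e-04],
       [-9.66706425e-01, -1.46382030e-01, -2.09883273e-01],
       [ 2.07569113e-01,  3.10831845e-02, -9.77726393e-01]]), 't': array([-0.03236698,  0.53285307,  1.18584395])}
```

View pics/side0.png

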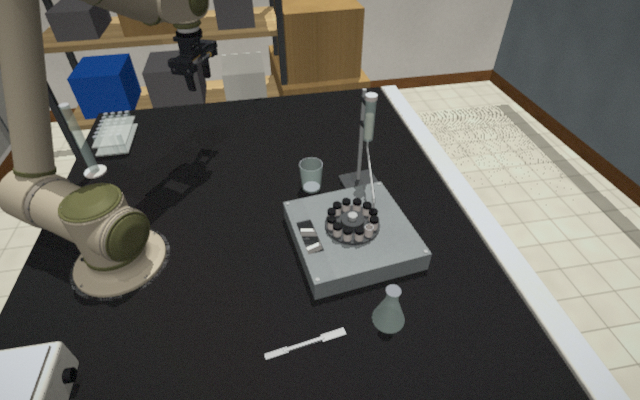

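View pics/top0.png

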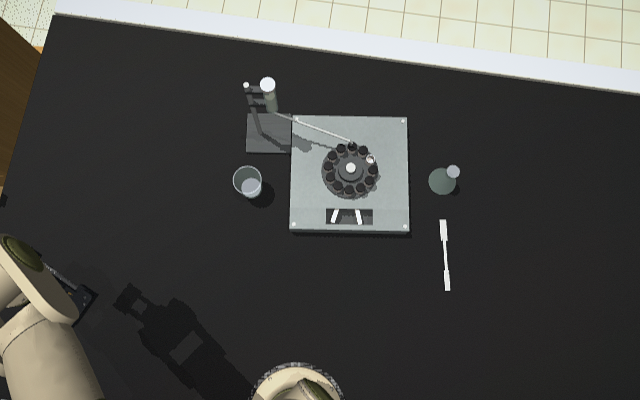

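The side view shows the collector at about (355,235), with the beaker at (311,175), the flask at (389,310) and the spatula at (305,343). In the top view the cover spans (290..410, 116..233), the slot is at (349,216) with two teeth showing, the open vial is near (370,160), and the spout tip is near (352,145).

```bash
cat > h.py <<'E'
import cv2,numpy as np
from cell import r,capture,get_calibration
def ray(n,uv,z):
    c=get_calibration(n);R=c["R"];t=c["t"];o=-R.T@t
    uv=np.atleast_2d(np.asarray(uv,float))
    d=np.c_[(uv[:,0]-c["cx"])/c["fx"],(uv[:,1]-c["cy"])/c["fy"],np.ones(len(uv))]@R
    return o+d*((z-o[2])/d[:,2])[:,None]
def deproj(n,uv,Z):
    c=get_calibration(n);R=c["R"];t=c["t"]
    uv=np.atleast_2d(np.asarray(uv,float))
    d=np.c_[(uv[:,0]-c["cx"])/c["fx"],(uv[:,1]-c["cy"])/c["fy"],np.ones(len(uv))]*np.asarray(Z)[:,None]
    return (d-t)@R
def proj(n,X):
    c=get_calibration(n);p=np.atleast_2d(X)@c["R"].T+c["t"]
    return np.c_[p[:,0]/p[:,2]*c["fx"]+c["cx"],p[:,1]/p[:,2]*c["fy"]+c["cy"]]
E
python3 - <<'E'
from h import *
for n,(x0,y0,x1,y1) in {"top":(280,105,420,240),"side":(275,180,435,300)}.items():
    p=cv2.imread(f"pics/{n}0.png");d=np.load(f"pics/{n}0.npy")
    v,u=np.mgrid[y0:y1,x0:x1];v=v.ravel();u=u.ravel();Z=d[v,u]
    P=deproj(n,np.c_[u,v],Z);ok=(Z>0)&(abs(P[:,2]-.058)<.006)
    print(n,ok.sum(),np.median(P[ok,2]))
    m=np.zeros(p.shape[:2],np.uint8);m[v[ok],u[ok]]=255
    m=cv2.morphologyEx(m,cv2.MORPH_OPEN,np.ones((3,3)))
    c=max(cv2.findContours(m,0,2)[0],key=cv2.contourArea)[:,0,:]
    W=ray(n,c,.058)[:,:2]
    print(cv2.minAreaRect((W*1000).astype(np.float32)))
    cv2.imwrite(f"pics/{n}0z.png",cv2.resize(p[y0:y1,x0:x1],None,fx=5,fy=5,interpolation=2)[:600,:800])
E
```

```text
top 9846 0.05819191082509884
((600.401123046875, -42.72113037109375), (297.1949157714844, 296.0194396972656), 7.460928916931152)
side 7033 0.05554313110394976
((599.4393920898438, -49.75543212890625), (295.7766418457031, 298.04010009765625), 7.463356971740723)
```

View pics/top0z.png

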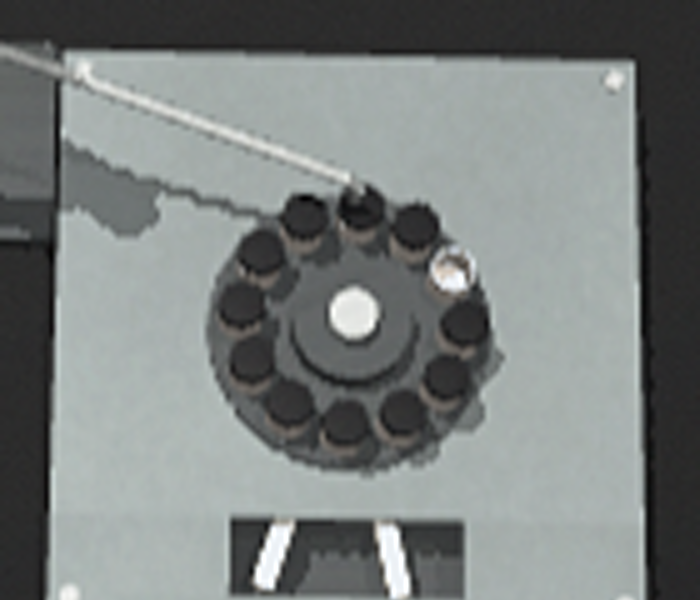

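View pics/side0z.png

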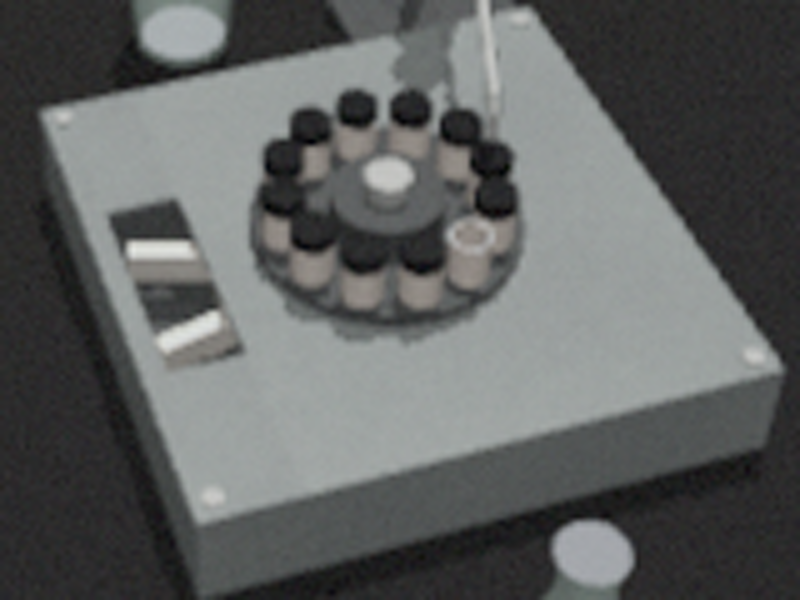

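```bash
cat >> h.py <<'E'
YAW=np.radians(7.46)
def blobs(m,amin=6):
    n,l,s,c=cv2.connectedComponentsWithStats(m.astype(np.uint8),connectivity=8)
    return [(s[i,4],c[i],np.argwhere(l==i)[:,::-1]) for i in range(1,n) if s[i,4]>=amin]
def col(P,C):  # world xy -> collector frame
    d=P[...,:2]-C; c,s=np.cos(YAW),np.sin(YAW)
    return np.stack([d[...,0]*c+d[...,1]*s,-d[...,0]*s+d[...,1]*c],-1)
def uncol(p,C):
    p=np.asarray(p,float);c,s=np.cos(YAW),np.sin(YAW)
    return np.stack([p[...,0]*c-p[...,1]*s,p[...,0]*s+p[...,1]*c],-1)+C
E
python3 - <<'E'
from h import *
C0=np.array([.600,-.045])
for n in("top","side"):
    p=cv2.imread(f"pics/{n}0.png");g=p.max(2)
    yy,xx=np.mgrid[:400,:640]
    W=lambda z:np.linalg.norm(ray(n,np.c_[xx.ravel(),yy.ravel()],z)[:,:2]-C0,axis=1).reshape(400,640)
    # caps
    w=W(.1);b=[x for x in blobs((g<50)&(w<.085),30)]
    print(n,"caps");pts=[]
    for a,c,_ in b:
        q=ray(n,c,.1)[0];print(a,c.round(1),q.round(4));
        if a<200: pts.append(q[:2])
    from scipy.optimize import least_squares
    pts=np.array(pts)
    if len(pts)>3:
        f=least_squares(lambda v:np.linalg.norm(pts-v[:2],axis=1)-.055,C0,loss='soft_l1',f_scale=.002);print("axis",f.x,f.fun.round(4))
    # slot & teeth
    q=col(ray(n,np.c_[xx.ravel(),yy.ravel()],.046),C0).reshape(400,640,2)
    m=(abs(q[...,0]+.115)<.028)&(abs(q[...,1])<.07)&(g>200)
    for a,c,px in blobs(m): 
        r_=cv2.minAreaRect(px.astype(np.float32)); Pw=ray(n,px,.046)
        print("tooth",a,c.round(1),col(ray(n,c,.046),C0).round(4), cv2.fitLine((Pw[:,:2]*1000).astype(np.float32),2,0,.01,.01).ravel().round(3))
    m=(abs(W(.094)-.055)<.02)&(g>190)
    for a,c,px in blobs(m,4): print("white",a,c.round(1),cv2.minEnclosingCircle(px.astype(np.float32)),ray(n,c,.094)[0].round(4))
E
```

```text
top caps
51 [352.1 146.7] [ 0.6537 -0.0399  0.1   ]
41 [340.7 147.7] [ 0.6471 -0.0126  0.1   ]
52 [362.9 150.1] [ 0.6491 -0.0674  0.1   ]
55 [373.1 169.3] [ 0.6044 -0.0982  0.1   ]
44 [369.4 180. ] [ 0.5764 -0.0927  0.1   ]
axis [ 0.59982772 -0.04290381] [-0.0011  0.0011  0.0001  0.0004  0.    ]
tooth 57 [334.  215.8] [[-0.1105  0.0384]] [ 9.82000e-01 -1.91000e-01  4.85499e+02 -2.12940e+01]
tooth 62 [358.2 216.9] [[-0.1119 -0.0222]] [ 9.48000e-01  3.20000e-01  4.91939e+02 -8.15470e+01]
white 5 [373.8 157. ] ((373.5, 157.0), 2.061652660369873) [ 0.6374 -0.0966  0.094 ]
white 26 [369.3 160.2] ((369.0, 160.0), 3.6056511402130127) [ 0.6277 -0.0867  0.094 ]
side caps
39 [345.9 201.6] [0.5942 0.0026 0.1   ]
39 [356.8 201.5] [ 0.6221 -0.0024  0.1   ]
273 [337.5 219.8] [ 0.5581 -0.0601  0.1   ]
149 [371.  212.3] [ 0.6469 -0.0492  0.1   ]
67 [358.6 229.7] [ 0.6008 -0.1033  0.1   ]
axis [ 0.59223464 -0.04984583] [-0.0025  0.0011 -0.0003 -0.0008]
tooth 24 [306.5 229.5] [[-0.1127  0.0336]] [ 9.82000e-01 -1.87000e-01  4.83924e+02 -2.62660e+01]
tooth 34 [312.2 246. ] [[-0.1153 -0.0264]] [ 9.35000e-01  3.55000e-01  4.89136e+02 -8.61500e+01]
```

```bash
cat >> h.py <<'E'
from scipy.spatial.transform import Rotation as Rn
C=np.array([.600,-.044])
def goal(cx,cy,z,C=C,dyaw=0):
    s=r.read_state();q=s["orientation"];R0=Rn.from_quat([q[1],q[2],q[3],q[0]]).as_matrix()
    p=np.r_[uncol([cx,cy],C),z]
    Y=YAW+dyaw; zy=np.array([-np.sin(Y),np.cos(Y),0])
    out=[]
    for sg in(1,-1):
        zt=sg*zy; yt=np.array([0,0,-1.]);xt=np.cross(yt,zt)
        Rg=np.c_[xt,yt,zt]; rv=Rn.from_matrix(R0.T@Rg).as_rotvec(); out.append(rv)
    rv=min(out,key=np.linalg.norm)
    print("t",round(s["time_s"],2),"tcp",s["tool_pos"].round(4),"col",col(s["tool_pos"],C).round(4),"F",s["contact_force"].round(1),"gap",round(s["finger_gap"],4))
    print("goal",p.round(4),"slide",((R0.T@(p-s["tool_pos"]))/.1).round(3),"ang",(rv/np.radians(90)).round(3))
E
python3 - <<'E'
from h import *
s=r.read_state();q=s["orientation"];print(Rn.from_quat([q[1],q[2],q[3],q[0]]).as_matrix().round(3))
goal(-.12,.006,.217); goal(-.12,.006,.12)
for n,uv,z in(("top",(247,181),.045),("top",(441,180),.054),("top",(445,255),0)):
    print(ray(n,uv,z), col(ray(n,uv,z),C))
E
```

```text
[[ 0.91  -0.001  0.415]
 [-0.415 -0.001  0.91 ]
 [-0.    -1.    -0.001]]
t 0.1 tcp [0.228  0.5002 0.2164] col [-0.2982  0.5879] F [-0.  -0.3 -0.4] gap 0.088
goal [ 0.4802 -0.0536  0.217 ] slide [ 4.593e+00 -2.000e-03 -3.993e+00] ang [ 0.001 -0.355 -0.   ]
t 0.1 tcp [0.228  0.5002 0.2164] col [-0.2982  0.5879] F [-0.  -0.3 -0.4] gap 0.088
goal [ 0.4802 -0.0536  0.12  ] slide [ 4.593  0.968 -3.992] ang [ 0.001 -0.355 -0.   ]
[[0.54130399 0.21003867 0.045     ]] [[-0.02521633  0.25950916]]
[[ 0.61526681 -0.27547629  0.054     ]] [[-0.01491591 -0.23149916]]
[[ 0.43544768 -0.31685024  0.        ]] [[-0.19858475 -0.24917628]]
```

Call:
arm_command --slide '[[0.33, 0, -0.29], [0.67, 0, -0.58], [1, 0, -0.87], [1, 0, -0.87]]' --angular '[[0, 0, 0], [0, 0, 0], [0, 0, 0], [0, 0, 0]]' --fingers '[-1, -1, -1, -1]' --squeeze 10

```text
time_s: 0.43
tool_pos: [0.2841, 0.3757, 0.2163]
orientation: [-0.69, 0.692, -0.151, 0.151]
contact_force: [1.0, -0.2, -0.8]
finger_gap: 0.0637
```

Call:
arm_command --slide '[[0.33, 0, -0.29], [0.67, 0, -0.58], [1, 0, -0.87], [1, 0, -0.87]]' --angular '[[0, 0, 0], [0, 0, 0], [0, 0, 0], [0, 0, 0]]' --fingers '[-1, -1, -1, -1]'

```text
time_s: 0.77
tool_pos: [0.34, 0.2515, 0.2164]
orientation: [-0.689, 0.692, -0.152, 0.152]
contact_force: [0.8, 1.0, -0.1]
finger_gap: 0.0369
```

Call:
arm_command --slide '[[0.33, 0, -0.29], [0.67, 0, -0.58], [1, 0, -0.87], [1, 0, -0.87]]' --angular '[[0, 0, 0], [0, 0, 0], [0, 0, 0], [0, 0, 0]]' --fingers '[-1, -1, -1, -1]'

```text
time_s: 1.1
tool_pos: [0.3959, 0.1268, 0.2168]
orientation: [-0.688, 0.692, -0.153, 0.154]
contact_force: [-0.3, 0.6, 0.8]
finger_gap: 0.0106
```

```bash
python3 -c "
from h import *
goal(-.12,.006,.217)"
```

```text
t 1.1 tcp [0.3959 0.1268 0.2168] col [-0.1802  0.1958] F [-0.3  0.6  0.8] gap 0.0106
goal [ 0.4802 -0.0536  0.217 ] slide [ 1.528  0.006 -1.276] ang [ 0.003 -0.362  0.   ]
```

Call:
arm_command --slide '[[0.33, 0, -0.28], [0.67, 0, -0.56], [1, 0, -0.84], [1, 0, -0.84], [1, 0, -0.84]]' --angular '[[0, -0.07, 0], [0, -0.14, 0], [0, -0.21, 0], [0, -0.29, 0], [0, -0.36, 0]]' --fingers '[-1, -1, -1, -1, -1]'

```text
time_s: 1.52
tool_pos: [0.4525, 0.005, 0.2168]
orientation: [-0.704, 0.708, 0.045, -0.046]
contact_force: [-0.2, 0.3, 0.2]
finger_gap: 0.0004
```

```bash
python3 -c "
from h import *
goal(-.12,.006,.15)"
```

```text
t 1.52 tcp [0.4525 0.005  0.2168] col [-0.1399  0.0678] F [-0.2  0.3  0.2] gap 0.0004
goal [ 0.4802 -0.0536  0.15  ] slide [ 0.2    0.671 -0.614] ang [ 0.003 -0.    -0.001]
```

Call:
arm_command --slide '[[0.1, 0.3, -0.3], [0.2, 0.6, -0.61], [0.2, 0.75, -0.61], [0.2, 0.75, -0.61], [0.2, 0.75, -0.61]]' --angular '[[0, 0, 0], [0, 0, 0], [0, 0, 0], [0, 0, 0], [0, 0, 0]]' --fingers '[-1, -1, -1, -1, -1]'

```text
time_s: 1.93
tool_pos: [0.4798, -0.0529, 0.1418]
orientation: [-0.704, 0.707, 0.045, -0.047]
contact_force: [-0.1, -1.0, -0.4]
finger_gap: 0.0002
```

```bash
python3 - <<'E'
from h import *
goal(-.12,.006,.075)
s=r.read_state()
for n in("side","top"):
    p,d=capture(n);cv2.imwrite(f"pics/{n}1.png",p);np.save(f"pics/{n}1.npy",d)
    uv=proj(n,s["tool_pos"])[0];print(n,uv)
    x,y=(uv-[80,60]).astype(int); x=max(x,0);y=max(y,0)
    k=cv2.resize(p[y:y+120,x:x+160],None,fx=5,fy=5,interpolation=2)
    cv2.drawMarker(k,tuple(((uv-[x,y]+.5)*5).astype(int).tolist()),(0,0,255),0,12)
    cv2.imwrite(f"pics/{n}1z.png",k)
E
```

```text
t 1.93 tcp [ 0.4798 -0.0529  0.1418] col [-0.1203  0.0067] F [-0.1 -1.  -0.4] gap 0.0002
goal [ 0.4802 -0.0536  0.075 ] slide [ 0.006  0.668 -0.005] ang [ 0.003 -0.    -0.002]
side [305.28311222 209.46014288]
top [349.28035912 213.39480224]
```

View pics/side1z.png

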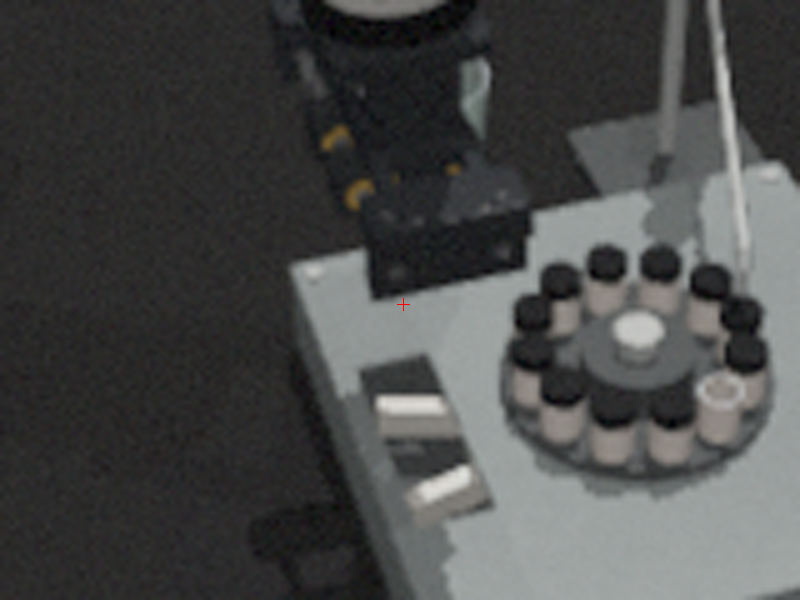

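View pics/top1z.png

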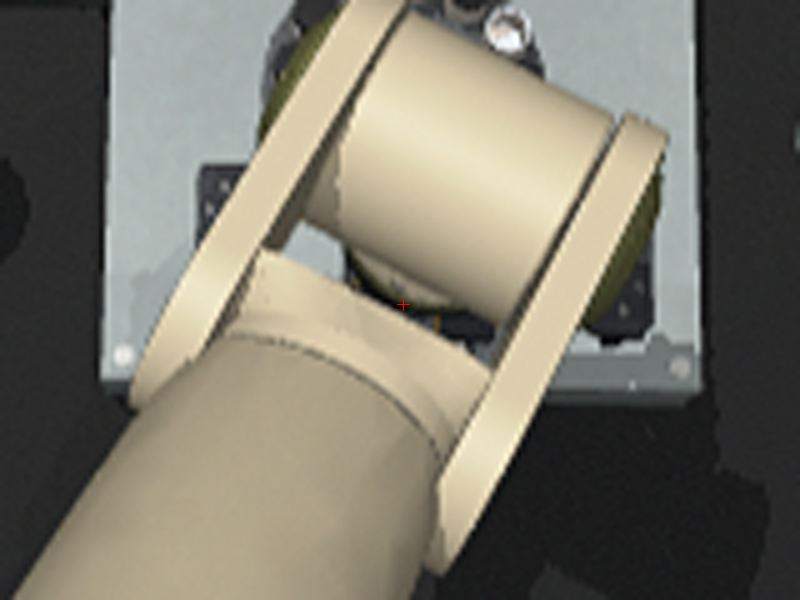

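```bash
python3 - <<'E'
from h import *
s=r.read_state();tp=s["tool_pos"];c0=col(tp,C)
for n in("side","top"):
  o=(proj(n,tp)[0]-[80,60]).astype(int)
  for z in(.206,.240):
    P=np.array([np.r_[uncol(c0+[a,b],C),z] for a in(-.0375,.0375) for b in(-.0935,.0935)])
    print(n,z,((proj(n,P)-o)*5).round(0).tolist())
E
```

```text
side 0.206 [[374.0, 356.0], [271.0, 103.0], [543.0, 318.0], [418.0, 75.0]]
side 0.24 [[371.0, 296.0], [266.0, 46.0], [544.0, 258.0], [416.0, 17.0]]
top 0.206 [[628.0, 370.0], [197.0, 361.0], [625.0, 201.0], [200.0, 192.0]]
top 0.24 [[642.0, 358.0], [197.0, 349.0], [639.0, 184.0], [200.0, 175.0]]
```

The side view shows the gripper above the slot at (400,300 in the zoom), with the slot clear below it. The arm hides the slot in the top view. The body edges project where the robot pose predicts, to within about 3 mm. Next I descend carefully.

Call:
arm_command --slide '[[0.0, 0.25, 0], [0, 0.5, 0], [0, 0.7, 0], [0, 0.8, 0], [0, 0.87, 0], [0, 0.92, 0], [0, 0.92, 0]]' --angular '[[0, 0, 0], [0, 0, 0], [0, 0, 0], [0, 0, 0], [0, 0, 0], [0, 0, 0], [0, 0, 0]]' --fingers '[-1, -1, -1, -1, -1, -1, -1]'

```text
time_s: 2.62
tool_pos: [0.4807, -0.0528, 0.0517]
orientation: [-0.703, 0.708, 0.047, -0.046]
contact_force: [-0.6, 0.6, -0.5]
finger_gap: 0.0004
```

```bash
python3 - <<'E'
from h import *
goal(-.12,.006,.03)
s=r.read_state()
n="side"
p,d=capture(n);cv2.imwrite(f"pics/{n}2z.png",cv2.resize(p[170:290,250:410],None,fx=5,fy=5,interpolation=2))
E
```

```text
t 2.62 tcp [ 0.4807 -0.0528  0.0517] col [-0.1194  0.0067] F [-0.6  0.6 -0.5] gap 0.0004
goal [ 0.4802 -0.0536  0.03  ] slide [-0.006  0.217 -0.006] ang [0.004 0.001 0.   ]
```

View pics/side2z.png

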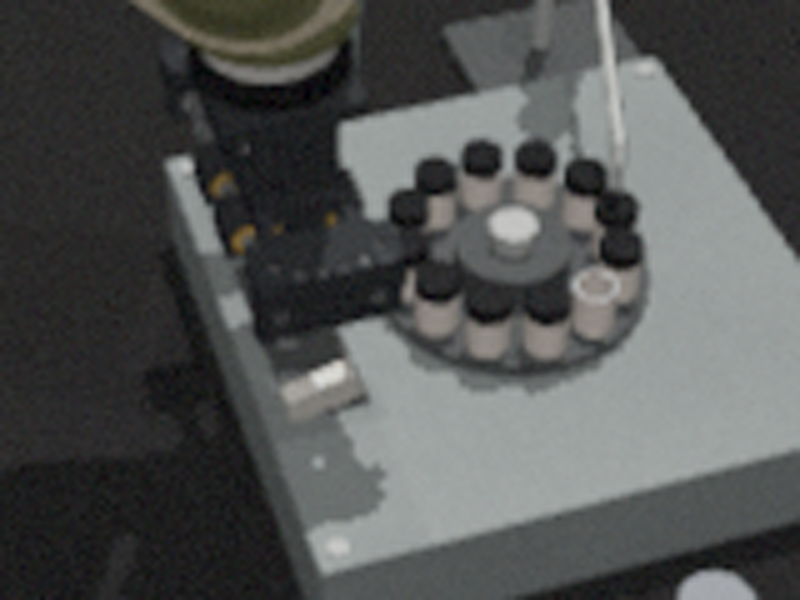

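The fingertip is inside the slot opening with no force on it. The gripper body ends at (250-420, 250-330), in front of the vials. Tooth 2 shows at (325,380). I'll descend between the teeth.

Call:
arm_command --slide '[[-0.01, 0.07, 0], [-0.015, 0.14, 0], [-0.015, 0.21, 0], [-0.015, 0.21, 0]]' --angular '[[0, 0, 0], [0, 0, 0], [0, 0, 0], [0, 0, 0]]' --fingers '[-1, -1, -1, -1]'

```text
time_s: 3.0
tool_pos: [0.4788, -0.0531, 0.0299]
orientation: [-0.704, 0.708, 0.046, -0.047]
contact_force: [-0.8, -0.2, 0.1]
finger_gap: 0.0009
```

```bash
python3 -c "
from h import *
goal(-.12,-.031,.031)"
```

```text
t 3.0 tcp [ 0.4788 -0.0531  0.0299] col [-0.1214  0.0067] F [-0.8 -0.2  0.1] gap 0.0009
goal [ 0.485  -0.0903  0.031 ] slide [ 0.014 -0.009 -0.377] ang [ 0.004  0.001 -0.001]
```

Call:
arm_command --slide '[[0, 0, -0.03], [0, 0, -0.06], [0, 0, -0.09], [0, 0, -0.12], [0, 0, -0.12]]' --angular '[[0, 0, 0], [0, 0, 0], [0, 0, 0], [0, 0, 0], [0, 0, 0]]' --fingers '[-1, -1, -1, -1, -1]'

```text
time_s: 3.42
tool_pos: [0.4806, -0.0657, 0.0301]
orientation: [-0.704, 0.708, 0.046, -0.046]
contact_force: [0.3, -0.1, -0.6]
finger_gap: 0.0004
```

```bash
python3 -c "
from h import *
goal(-.12,-.031,.031)"
```

```text
t 3.42 tcp [ 0.4806 -0.0657  0.0301] col [-0.1212 -0.0061] F [ 0.3 -0.1 -0.6] gap 0.0004
goal [ 0.485  -0.0903  0.031 ] slide [ 0.012 -0.007 -0.25 ] ang [ 0.004  0.    -0.   ]
```

Call:
arm_command --slide '[[0, 0, -0.03], [0, 0, -0.06], [0, 0, -0.09], [0, 0, -0.12], [0, 0, -0.12]]' --angular '[[0, 0, 0], [0, 0, 0], [0, 0, 0], [0, 0, 0], [0, 0, 0]]' --fingers '[-1, -1, -1, -1, -1]'

```text
time_s: 3.83
tool_pos: [0.4824, -0.0782, 0.0302]
orientation: [-0.703, 0.708, 0.046, -0.046]
contact_force: [1.3, -0.1, -0.7]
finger_gap: 0.0003
```

```bash
python3 - <<'E'
from h import *
goal(-.12,-.031,.03)
n="side"
p,d=capture(n);cv2.imwrite(f"pics/{n}3.png",p);cv2.imwrite(f"pics/{n}3z.png",cv2.resize(p[170:290,250:410],None,fx=5,fy=5,interpolation=2))
E
```

```text
t 3.83 tcp [ 0.4824 -0.0782  0.0302] col [-0.1211 -0.0187] F [ 1.3 -0.1 -0.7] gap 0.0003
goal [ 0.485  -0.0903  0.03  ] slide [ 0.011  0.003 -0.123] ang [ 0.004 -0.    -0.   ]
```

View pics/side3z.png

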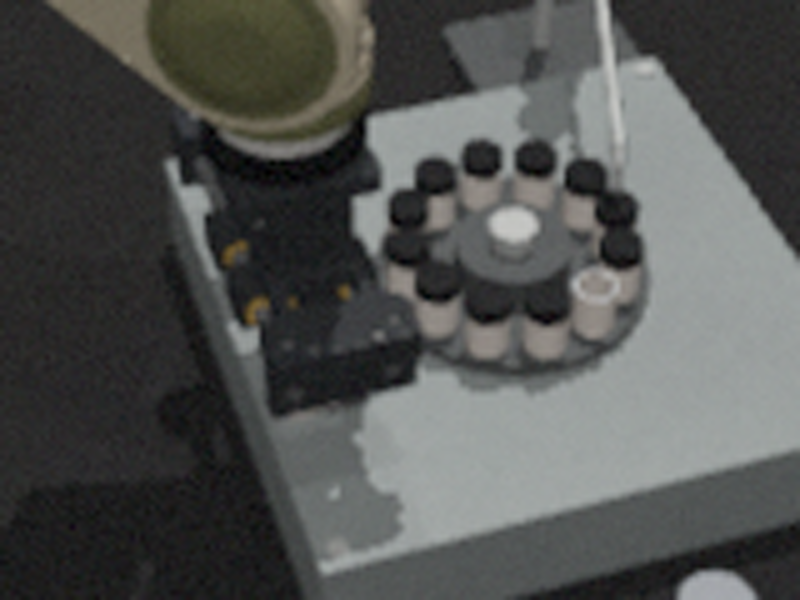

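The open vial is still at (595,285 in the zoom), so there has been no contact yet. The closed fingertips must be slimmer than I assumed. I'll continue slowly until I feel contact.

Call:
arm_command --slide '[[0, 0, -0.02], [0, 0, -0.04], [0, 0, -0.06], [0, 0, -0.06]]' --angular '[[0, 0, 0], [0, 0, 0], [0, 0, 0], [0, 0, 0]]' --fingers '[-1, -1, -1, -1]'

```text
time_s: 4.22
tool_pos: [0.4831, -0.0842, 0.0302]
orientation: [-0.703, 0.708, 0.046, -0.046]
contact_force: [-0.0, -0.3, -0.0]
finger_gap: 0.0004
```

Call:
arm_command --slide '[[0, 0, -0.02], [0, 0, -0.04], [0, 0, -0.06], [0, 0, -0.06]]' --angular '[[0, 0, 0], [0, 0, 0], [0, 0, 0], [0, 0, 0]]' --fingers '[-1, -1, -1, -1]'

```text
time_s: 4.55
tool_pos: [0.4841, -0.0906, 0.0303]
orientation: [-0.703, 0.708, 0.046, -0.046]
contact_force: [-0.2, -0.4, 0.5]
finger_gap: 0.0007
```

```bash
cat > vial.py <<'E'
from h import *
import sys
tag=sys.argv[1]
goal(-.12,0,.03)
p,d=capture("side");cv2.imwrite(f"pics/{tag}.png",p)
a=p[170:290,250:410];b=cv2.resize(a,None,fx=5,fy=5,interpolation=2);cv2.imwrite(f"pics/{tag}z.png",b)
if len(sys.argv)>2:
    o=cv2.imread(f"pics/{sys.argv[2]}.png");print("diff turret",cv2.absdiff(p,o)[195:250,333:382].max(2).mean())
E
python3 vial.py side4 side3; python3 -c "
import cv2
a=cv2.imread('pics/side0.png');b=cv2.imread('pics/side3.png');print(cv2.absdiff(a,b)[195:250,333:382].max(2).mean())"
```

```text
t 4.55 tcp [ 0.4841 -0.0906  0.0303] col [-0.121  -0.0311] F [-0.2 -0.4  0.5] gap 0.0007
goal [ 0.481  -0.0596  0.03  ] slide [0.01  0.001 0.311] ang [ 0.004 -0.     0.   ]
diff turret 4.04860853432282
3.3410018552875695
```

View pics/side4z.png

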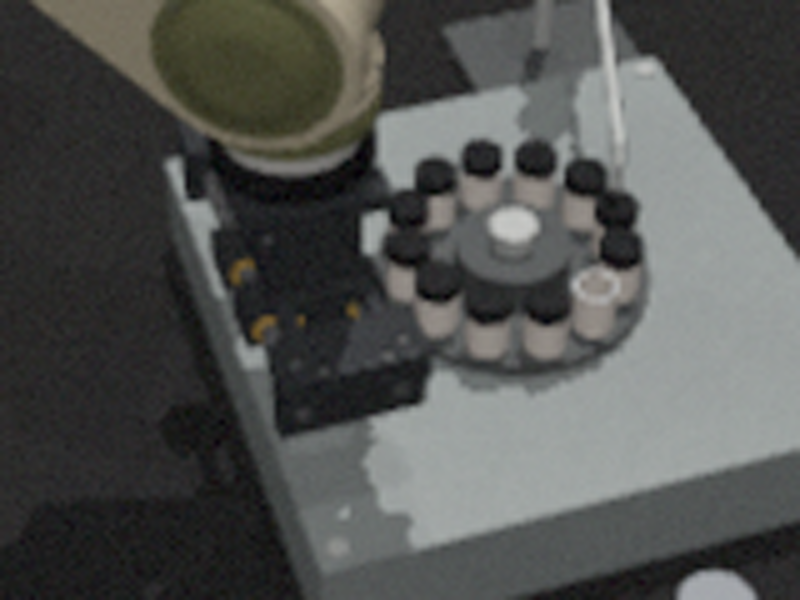

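```bash
python3 - <<'E'
from h import *
n="side"
p,d=capture(n)
x0,y0,x1,y1=285,205,345,265
v,u=np.mgrid[y0:y1,x0:x1];v=v.ravel();u=u.ravel()
P=deproj(n,np.c_[u,v],d[v,u]);q=col(P,C)
for uu,vv in[(300,240),(306,250),(308,256),(320,250),(333,250),(334,246),(320,256),(315,246),(318,243),(325,243)]:
    i=(vv-y0)*(x1-x0)+uu-x0;print(uu,vv,q[i].round(3),P[i,2].round(3),p[vv,uu])
m=(p[v,u].max(1)<70)&(P[:,2]>.062)&(q[:,1]<-.02)
for lo in np.arange(.06,.2,.01):
    k=m&(P[:,2]>=lo)&(P[:,2]<lo+.01)
    if k.sum()>3: print(round(lo,3),k.sum(),np.percentile(q[k,0],[2,98]).round(3),np.percentile(q[k,1],[2,98]).round(3))
d1=d; np.save("pics/d5.npy",d)
E
```

```text
300 240 [-0.141 -0.009] 0.057 [144 144 139]
306 250 [-0.156 -0.122] 0.147 [29 25 25]
308 256 [-0.151 -0.119] 0.122 [39 35 33]
320 250 [-0.123 -0.118] 0.131 [23 31 23]
333 250 [-0.093 -0.118] 0.12 [63 63 58]
334 246 [-0.092 -0.122] 0.137 [57 55 54]
320 256 [-0.109 -0.072] 0.055 [103 101  97]
315 246 [-0.137 -0.125] 0.156 [28 26 22]
318 243 [-0.129 -0.121] 0.158 [68 64 63]
325 243 [-0.115 -0.126] 0.159 [49 48 46]
0.06 19 [-0.058 -0.043] [-0.057 -0.038]
0.09 59 [-0.061 -0.039] [-0.051 -0.021]
0.11 15 [-0.156 -0.093] [-0.118 -0.029]
0.12 129 [-0.156 -0.09 ] [-0.119 -0.025]
0.13 116 [-0.157 -0.09 ] [-0.123 -0.021]
0.14 91 [-0.157 -0.093] [-0.126 -0.06 ]
0.15 506 [-0.155 -0.093] [-0.126 -0.059]
0.16 80 [-0.146 -0.103] [-0.073 -0.049]
0.17 63 [-0.145 -0.106] [-0.074 -0.049]
0.18 56 [-0.142 -0.106] [-0.073 -0.062]
0.19 87 [-0.157 -0.091] [-0.074 -0.044]
0.2 186 [-0.157 -0.092] [-0.073 -0.047]
```

```bash
python3 - <<'E'
from h import *
p=cv2.imread("pics/side0.png");d=np.load("pics/side0.npy")
tp=np.array([.228,.5002,.2164]);uv=proj("side",tp)[0];print(uv)
x,y=(uv-[80,80]).astype(int);x=max(x,0);y=max(y,0)
k=cv2.resize(p[y:y+120,x:x+160],None,fx=5,fy=5,interpolation=2)
cv2.drawMarker(k,tuple(((uv-[x,y]+.5)*5).astype(int).tolist()),(0,0,255),0,12);cv2.imwrite("pics/s0g.png",k);print(x,y)
v,u=np.mgrid[y:y+120,x:x+160];v=v.ravel();u=u.ravel();P=deproj("side",np.c_[u,v],d[v,u])
ax=np.array([[.91,-.415,0],[0,0,-1],[.415,.91,0]])
q=(P-tp)@ax.T
m=(np.linalg.norm(q,axis=1)<.2)
for lo in np.arange(-.2,.05,.01):
    k=m&(q[:,1]>=lo)&(q[:,1]<lo+.01)
    if k.sum()>2: print(round(lo,3),k.sum(),np.percentile(q[k,0],[2,98]).round(3),np.percentile(q[k,2],[2,98]).round(3))
E
```

```text
[201.83545513  88.99904144]
121 8
-0.2 43 [-0.021  0.032] [-0.036  0.   ]
-0.19 117 [-0.027  0.037] [-0.04   0.015]
-0.18 124 [-0.031  0.038] [-0.046 -0.001]
-0.17 81 [-0.028  0.034] [-0.046  0.01 ]
-0.16 64 [-0.018  0.021] [-0.046  0.009]
-0.15 78 [-0.018  0.021] [-0.046  0.011]
-0.14 86 [-0.02   0.023] [-0.045  0.011]
-0.13 347 [-0.029  0.034] [-0.097  0.087]
-0.12 135 [-0.031  0.035] [-0.098  0.083]
-0.11 163 [-0.028  0.035] [-0.094  0.079]
-0.1 162 [-0.031  0.035] [-0.09   0.076]
-0.09 78 [-0.032  0.034] [-0.09   0.079]
-0.08 19 [-0.003  0.013] [-0.066  0.061]
-0.07 54 [-0.01   0.012] [-0.066  0.053]
-0.06 47 [-0.008  0.011] [-0.066  0.06 ]
-0.05 48 [-0.008  0.011] [-0.065  0.056]
-0.04 46 [-0.011  0.012] [-0.064  0.053]
-0.03 41 [-0.011  0.011] [-0.063  0.051]
-0.02 10 [-0.006  0.009] [-0.055  0.051]
```

View pics/s0g.png

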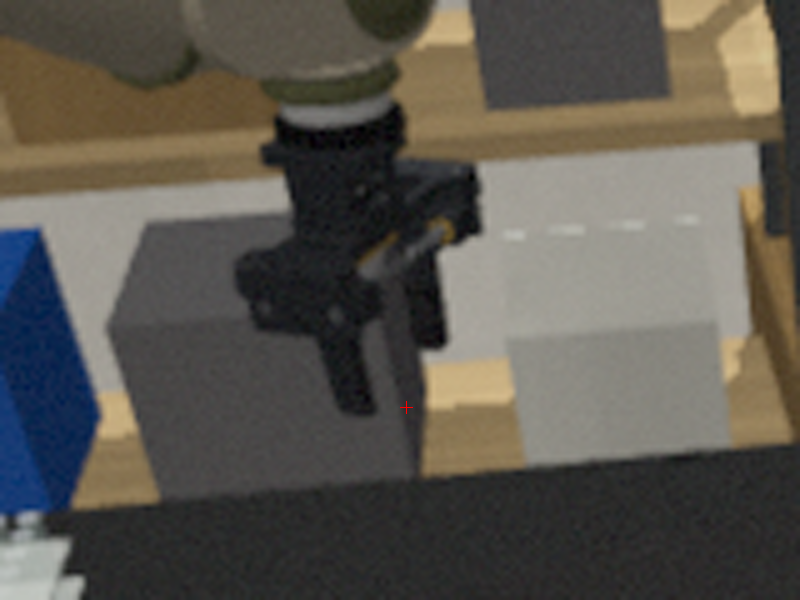

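The camera depth shows the real fingertips end about 19 mm above the reported TCP: in side0 the fingers stop around (358,410 in the zoom), and the body bottom sits 85 mm above the TCP instead of 64 mm. So at a reported z of 0.030 the tips were passing just over the teeth. I'll go back, then descend 19 mm further.

Call:
arm_command --slide '[[0.01, -0.05, 0.08], [0.01, -0.05, 0.2], [0.01, -0.05, 0.3], [0.01, -0.05, 0.36], [0.01, -0.05, 0.36], [0.01, -0.05, 0.36]]' --angular '[[0, 0, 0], [0, 0, 0], [0, 0, 0], [0, 0, 0], [0, 0, 0], [0, 0, 0]]' --fingers '[-1, -1, -1, -1, -1, -1]'

```text
time_s: 5.15
tool_pos: [0.4802, -0.0538, 0.0351]
orientation: [-0.703, 0.708, 0.046, -0.046]
contact_force: [1.1, 0.5, -0.2]
finger_gap: 0.0005
```

```bash
python3 -c "
from h import *
goal(-.12,.005,.011)"
```

```text
t 5.15 tcp [ 0.4802 -0.0538  0.0351] col [-0.1201  0.0059] F [ 1.1  0.5 -0.2] gap 0.0005
goal [ 0.4804 -0.0546  0.011 ] slide [ 0.001  0.241 -0.007] ang [ 0.004  0.001 -0.   ]
```

Call:
arm_command --slide '[[0, 0.04, 0], [0, 0.08, 0], [0, 0.11, 0], [0, 0.11, 0]]' --angular '[[0, 0, 0], [0, 0, 0], [0, 0, 0], [0, 0, 0]]' --fingers '[-1, -1, -1, -1]'

```text
time_s: 5.48
tool_pos: [0.4798, -0.054, 0.0232]
orientation: [-0.704, 0.708, 0.046, -0.047]
contact_force: [0.1, -0.3, -0.9]
finger_gap: 0.0004
```

Call:
arm_command --slide '[[0, 0.04, 0], [0, 0.08, 0], [0, 0.13, 0], [0, 0.13, 0]]' --angular '[[0, 0, 0], [0, 0, 0], [0, 0, 0], [0, 0, 0]]' --fingers '[-1, -1, -1, -1]'

```text
time_s: 5.82
tool_pos: [0.4794, -0.054, 0.0093]
orientation: [-0.704, 0.707, 0.045, -0.047]
contact_force: [0.0, -0.1, 0.2]
finger_gap: 0.0001
```

Inserted with no force. Next I push in -y.

Call:
arm_command --slide '[[0, 0, -0.03], [0, 0, -0.06], [0, 0, -0.09], [0, 0, -0.09]]' --angular '[[0, 0, 0], [0, 0, 0], [0, 0, 0], [0, 0, 0]]' --fingers '[-1, -1, -1, -1]'

```text
time_s: 6.15
tool_pos: [0.4807, -0.0634, 0.0094]
orientation: [-0.704, 0.707, 0.045, -0.047]
contact_force: [-0.0, -0.3, -1.1]
finger_gap: 0.0005
```

Call:
arm_command --slide '[[0, 0, -0.03], [0, 0, -0.06], [0, 0, -0.09], [0, 0, -0.09]]' --angular '[[0, 0, 0], [0, 0, 0], [0, 0, 0], [0, 0, 0]]' --fingers '[-1, -1, -1, -1]'

```text
time_s: 6.48
tool_pos: [0.4821, -0.0728, 0.0095]
orientation: [-0.704, 0.707, 0.045, -0.046]
contact_force: [0.1, 2.4, 0.4]
finger_gap: 0.0004
```

```bash
python3 vial.py side6 side4
```

```text
t 6.48 tcp [ 0.4821 -0.0728  0.0095] col [-0.1207 -0.0133] F [0.1 2.4 0.4] gap 0.0004
goal [ 0.481  -0.0596  0.03  ] slide [ 0.006 -0.205  0.132] ang [ 0.003 -0.    -0.001]
diff turret 13.802968460111318
```

View pics/side6z.png

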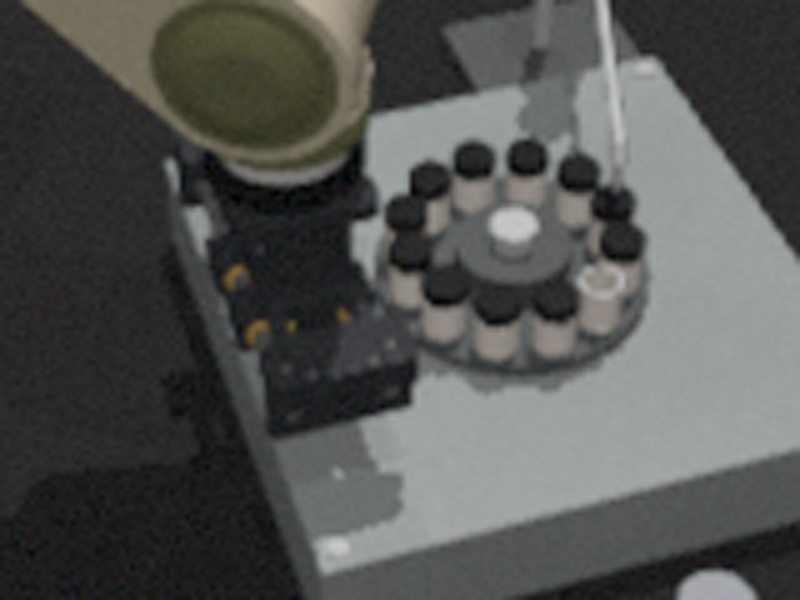

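```bash
cat >> h.py <<'E'
def ang(n,uv,Cs):
    q=col(ray(n,uv,.094),np.array(Cs));return np.arctan2(q[:,1],q[:,0]),np.linalg.norm(q,axis=1)
E
python3 - <<'E'
from h import *
for Cs in((.599,-.0498),(.598,-.048),(.6,-.05)):
  for uv in((250+594.5/5-.4,170+285/5-.4),(250+601/5-.4,170+281/5-.4)): print(Cs,ang("side",uv,Cs))
# spout in side
print(ray("side",(250+619/5-.4,170+180/5),.106),uncol([.055,0],np.array([.6,-.044])))
E
```

```text
(0.599, -0.0498) (array([-1.0785857]), array([0.05155081]))
(0.599, -0.0498) (array([-0.99501508]), array([0.05229667]))
(0.598, -0.048) (array([-1.08300612]), array([0.05359679]))
(0.598, -0.048) (array([-1.00250517]), array([0.05431673]))
(0.6, -0.05) (array([-1.09228174]), array([0.05081009]))
(0.6, -0.05) (array([-1.00727215]), array([0.05149956]))
[[ 0.6571603  -0.03384587  0.106     ]] [ 0.65453447 -0.03685913]
```

The open vial moved counter-clockwise to (601,281), so the push works. I'll finish the first stroke, about 23 mm more.

Call:
arm_command --slide '[[0, 0, -0.03], [0, 0, -0.06], [0, 0, -0.09], [0, 0, -0.12], [0, 0, -0.15], [0, 0, -0.18], [0, 0, -0.21], [0, 0, -0.23], [0, 0, -0.23]]' --angular '[[0, 0, 0], [0, 0, 0], [0, 0, 0], [0, 0, 0], [0, 0, 0], [0, 0, 0], [0, 0, 0], [0, 0, 0], [0, 0, 0]]' --fingers '[-1, -1, -1, -1, -1, -1, -1, -1, -1]'

```text
time_s: 7.28
tool_pos: [0.485, -0.0961, 0.0096]
orientation: [-0.704, 0.708, 0.045, -0.046]
contact_force: [0.5, 2.0, 0.8]
finger_gap: 0.0006
```

```bash
sed -i 's/^C=np.*/C=np.array([.600,-.047])/' h.py; python3 vial.py side7 side6
```

```text
t 7.28 tcp [ 0.485  -0.0961  0.0096] col [-0.1204 -0.0337] F [0.5 2.  0.8] gap 0.0006
goal [ 0.481  -0.0626  0.03  ] slide [ 0.003 -0.206  0.336] ang [ 0.003 -0.001 -0.002]
diff turret 21.930983302411875
```

View pics/side7z.png

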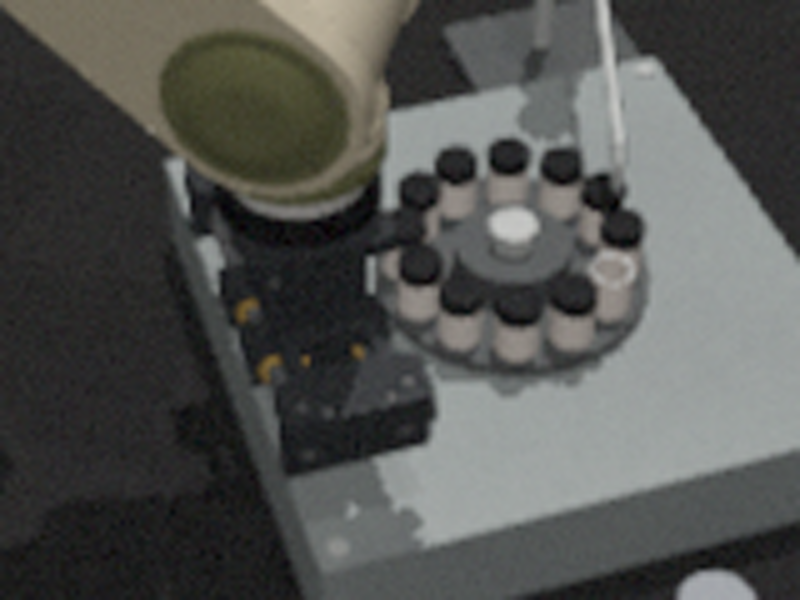

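```bash
python3 - <<'E'
from h import *
for Cs in((.599,-.0498),(.598,-.048)): print(ang("side",(250+613/5-.4,170+267.5/5-.4),Cs))
goal(-.12,-.031,.039);goal(-.12,.0345,.039)
E
```

```text
(array([-0.77429176]), array([0.05291587]))
(array([-0.78959983]), array([0.05480279]))
t 7.33 tcp [ 0.485  -0.096   0.0096] col [-0.1204 -0.0336] F [-1.3  0.5  0.5] gap 0.0003
goal [ 0.485  -0.0933  0.039 ] slide [ 0.003 -0.294  0.025] ang [ 0.004 -0.001 -0.001]
t 7.33 tcp [ 0.485  -0.096   0.0096] col [-0.1204 -0.0336] F [-1.3  0.5  0.5] gap 0.0003
goal [ 0.4765 -0.0284  0.039 ] slide [ 0.002 -0.297  0.68 ] ang [ 0.004 -0.001 -0.001]
```

Call:
arm_command --slide '[[0, 0, 0.03], [0, -0.15, 0.03], [0, -0.3, 0.03], [0, -0.3, 0.2], [0, -0.3, 0.4], [0, -0.3, 0.6], [0, -0.3, 0.68], [0, -0.3, 0.68], [0, -0.3, 0.68]]' --angular '[[0, 0, 0], [0, 0, 0], [0, 0, 0], [0, 0, 0], [0, 0, 0], [0, 0, 0], [0, 0, 0], [0, 0, 0], [0, 0, 0]]' --fingers '[-1, -1, -1, -1, -1, -1, -1, -1, -1]'

```text
time_s: 8.08
tool_pos: [0.4766, -0.0286, 0.0394]
orientation: [-0.703, 0.708, 0.045, -0.047]
contact_force: [0.2, -0.1, -0.5]
finger_gap: 0.0004
```

```bash
python3 vial.py side8 side7;python3 -c "
from h import *
goal(-.12,.0345,.01)"
```

```text
t 8.08 tcp [ 0.4766 -0.0286  0.0394] col [-0.12    0.0342] F [ 0.2 -0.1 -0.5] gap 0.0004
goal [ 0.481  -0.0626  0.03  ] slide [-0.     0.096 -0.342] ang [ 0.004  0.    -0.001]
diff turret 3.9402597402597404
t 8.13 tcp [ 0.4767 -0.029   0.0393] col [-0.12    0.0338] F [-0.9  0.1  0. ] gap 0.0006
goal [ 0.4765 -0.0284  0.01  ] slide [0.    0.293 0.008] ang [ 0.004 -0.001 -0.001]
```

View pics/side8z.png

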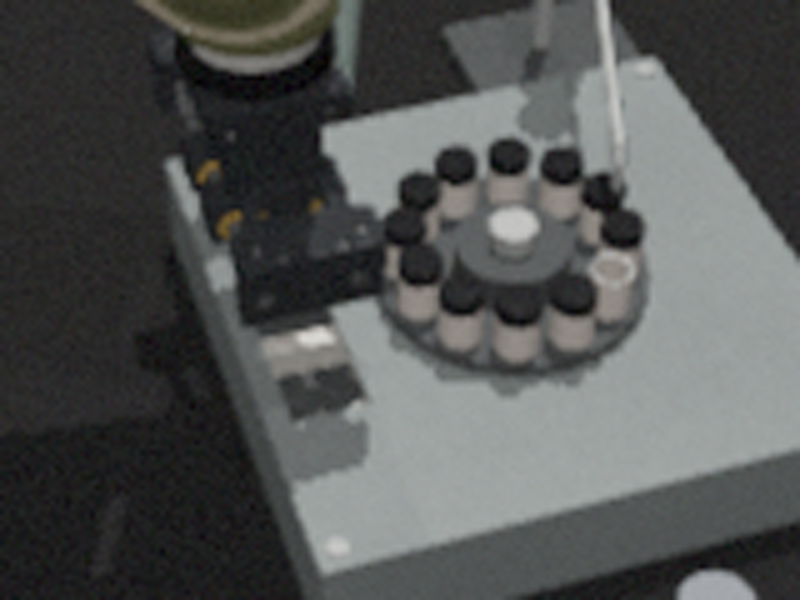

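The open vial stays at (613,267), and the next tooth now lies across mid-slot at (305,338). I'll descend behind it.

Call:
arm_command --slide '[[0, 0.05, 0.005], [0, 0.1, 0.005], [0, 0.15, 0.005], [0, 0.17, 0.005]]' --angular '[[0, 0, 0], [0, 0, 0], [0, 0, 0], [0, 0, 0]]' --fingers '[-1, -1, -1, -1]'

```text
time_s: 8.47
tool_pos: [0.4763, -0.029, 0.0213]
orientation: [-0.704, 0.708, 0.044, -0.046]
contact_force: [-0.7, -0.3, -0.5]
finger_gap: 0.0003
```

Call:
arm_command --slide '[[0, 0.04, 0], [0, 0.08, 0], [0, 0.12, 0], [0, 0.12, 0]]' --angular '[[0, 0, 0], [0, 0, 0], [0, 0, 0], [0, 0, 0]]' --fingers '[-1, -1, -1, -1]'

```text
time_s: 8.8
tool_pos: [0.4759, -0.029, 0.0085]
orientation: [-0.704, 0.708, 0.044, -0.047]
contact_force: [-0.7, 0.5, -0.2]
finger_gap: 0.0007
```

Call:
arm_command --slide '[[0, 0, -0.04], [0, 0, -0.08], [0, 0, -0.12], [0, 0, -0.16], [0, 0, -0.2], [0, 0, -0.24], [0, 0, -0.28], [0, 0, -0.32], [0, 0, -0.36], [0, 0, -0.4], [0, 0, -0.44], [0, 0, -0.48], [0, 0, -0.52], [0, 0, -0.56], [0, 0, -0.6], [0, 0, -0.64], [0, 0, -0.67], [0, 0, -0.67]]' --angular '[[0, 0, 0], [0, 0, 0], [0, 0, 0], [0, 0, 0], [0, 0, 0], [0, 0, 0], [0, 0, 0], [0, 0, 0], [0, 0, 0], [0, 0, 0], [0, 0, 0], [0, 0, 0], [0, 0, 0], [0, 0, 0], [0, 0, 0], [0, 0, 0], [0, 0, 0], [0, 0, 0]]' --fingers '[-1, -1, -1, -1, -1, -1, -1, -1, -1, -1, -1, -1, -1, -1, -1, -1, -1, -1]'

```text
time_s: 10.3
tool_pos: [0.4845, -0.0961, 0.0088]
orientation: [-0.704, 0.708, 0.044, -0.047]
contact_force: [-0.7, 1.3, -0.6]
finger_gap: 0.0007
```

```bash
python3 vial.py side9 side8;python3 -c "
from h import *
goal(-.12,.0345,.039)"
```

```text
t 10.3 tcp [ 0.4845 -0.0961  0.0088] col [-0.1209 -0.0337] F [-0.7  1.3 -0.6] gap 0.0007
goal [ 0.481  -0.0626  0.03  ] slide [ 0.007 -0.214  0.336] ang [ 0.003 -0.001 -0.003]
diff turret 9.439703153988868
t 10.35 tcp [ 0.4845 -0.096   0.0088] col [-0.1209 -0.0336] F [-0.6 -0.  -0.6] gap 0.0005
goal [ 0.4765 -0.0284  0.039 ] slide [ 0.006 -0.305  0.679] ang [ 0.004 -0.001 -0.003]
```

View pics/side9z.png

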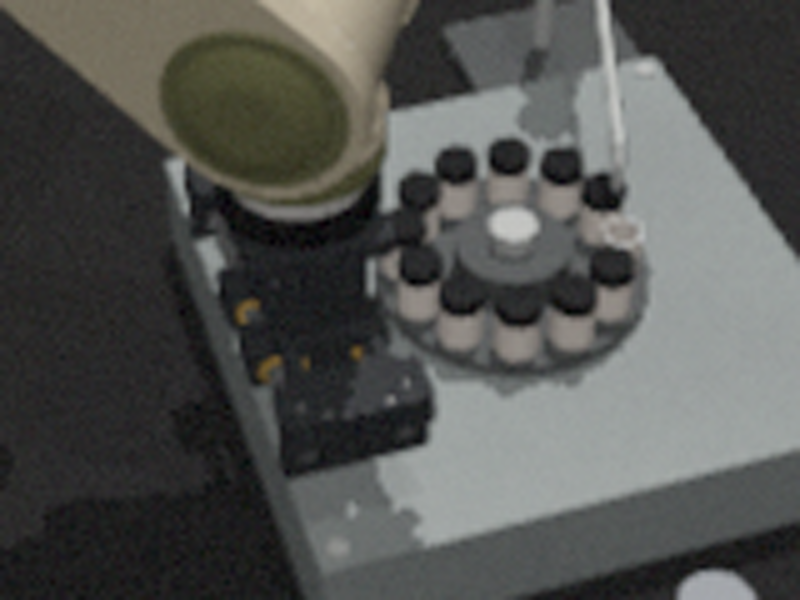

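The open vial advanced one place to (621,232). I'll reposition for the last stroke.

Call:
arm_command --slide '[[0, 0, 0.03], [0, -0.15, 0.03], [0, -0.3, 0.03], [0, -0.3, 0.2], [0, -0.3, 0.4], [0, -0.3, 0.6], [0, -0.3, 0.68], [0, -0.3, 0.68], [0, -0.3, 0.68]]' --angular '[[0, 0, 0], [0, 0, 0], [0, 0, 0], [0, 0, 0], [0, 0, 0], [0, 0, 0], [0, 0, 0], [0, 0, 0], [0, 0, 0]]' --fingers '[-1, -1, -1, -1, -1, -1, -1, -1, -1]'

```text
time_s: 11.1
tool_pos: [0.4762, -0.0286, 0.0385]
orientation: [-0.703, 0.708, 0.044, -0.047]
contact_force: [0.1, -1.2, 0.6]
finger_gap: 0.0008
```

Call:
arm_command --slide '[[0, 0.05, 0.005], [0, 0.1, 0.005], [0, 0.15, 0.005], [0, 0.17, 0.005]]' --angular '[[0, 0, 0], [0, 0, 0], [0, 0, 0], [0, 0, 0]]' --fingers '[-1, -1, -1, -1]'

```text
time_s: 11.43
tool_pos: [0.4758, -0.0287, 0.0205]
orientation: [-0.704, 0.708, 0.044, -0.047]
contact_force: [0.0, 0.7, -0.9]
finger_gap: 0.0006
```

Call:
arm_command --slide '[[0, 0.04, 0], [0, 0.08, 0], [0, 0.12, 0], [0, 0.12, 0]]' --angular '[[0, 0, 0], [0, 0, 0], [0, 0, 0], [0, 0, 0]]' --fingers '[-1, -1, -1, -1]'

```text
time_s: 11.77
tool_pos: [0.4754, -0.0287, 0.0077]
orientation: [-0.704, 0.708, 0.043, -0.047]
contact_force: [0.3, 0.3, -0.5]
finger_gap: 0.0005
```

```bash
python3 -c "
from h import *
goal(-.12,-.000,.009)"
```

```text
t 11.77 tcp [ 0.4754 -0.0287  0.0077] col [-0.1212  0.0343] F [ 0.3  0.3 -0.5] gap 0.0005
goal [ 0.481  -0.0626  0.009 ] slide [ 0.012 -0.011 -0.343] ang [ 0.003 -0.001 -0.004]
```

Call:
arm_command --slide '[[0, 0, -0.04], [0, 0, -0.08], [0, 0, -0.12], [0, 0, -0.16], [0, 0, -0.19], [0, 0, -0.22], [0, 0, -0.25], [0, 0, -0.28], [0, 0, -0.31], [0, 0, -0.33], [0, 0, -0.35], [0, 0, -0.37], [0, 0, -0.37]]' --angular '[[0, 0, 0], [0, 0, 0], [0, 0, 0], [0, 0, 0], [0, 0, 0], [0, 0, 0], [0, 0, 0], [0, 0, 0], [0, 0, 0], [0, 0, 0], [0, 0, 0], [0, 0, 0], [0, 0, 0]]' --fingers '[-1, -1, -1, -1, -1, -1, -1, -1, -1, -1, -1, -1, -1]'

```text
time_s: 12.85
tool_pos: [0.4807, -0.0659, 0.0082]
orientation: [-0.703, 0.708, 0.044, -0.047]
contact_force: [0.5, 2.6, 0.8]
finger_gap: 0.0007
```

```bash
python3 vial.py side10 side9; python3 - <<'E'
from h import *
p,d=capture("top");cv2.imwrite("pics/top10.png",p);cv2.imwrite("pics/top10z.png",cv2.resize(p[100:220,270:430],None,fx=5,fy=5,interpolation=2))
a=cv2.imread("pics/side10.png");cv2.imwrite("pics/s10c.png",cv2.resize(a[190:240,330:400],None,fx=10,fy=10,interpolation=2))
E
```

```text
t 12.85 tcp [ 0.4807 -0.0659  0.0082] col [-0.1208 -0.0032] F [0.5 2.6 0.8] gap 0.0007
goal [ 0.481  -0.0626  0.03  ] slide [ 0.006 -0.219  0.031] ang [ 0.004 -0.001 -0.003]
diff turret 24.29721706864564
```

View pics/s10c.png

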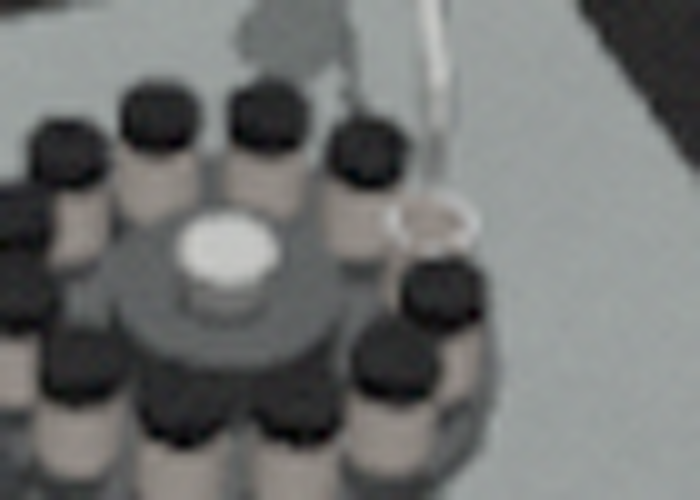

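View pics/top10z.png

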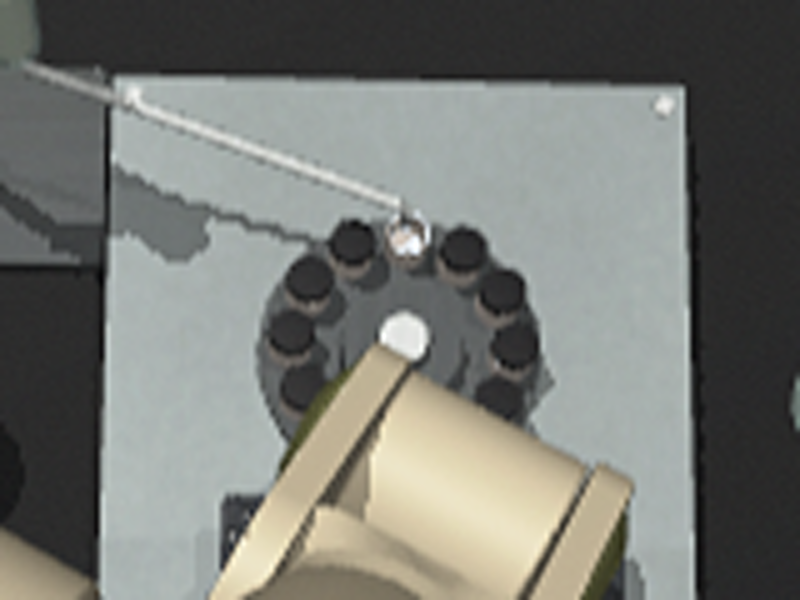

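```bash
python3 - <<'E'
from h import *
Ct=np.array([.600,-.043])
f=lambda x,y:(270+(x+.5)/5-.5,100+(y+.5)/5-.5)
print("vial",ang("top",f(407,237),Ct))
for xy in((352,242),(462,248),(310,279),(502,291),(292,332),(515,344)):
    q=col(ray("top",f(*xy),.1),Ct)[0];print(xy,np.degrees(np.arctan2(q[1],q[0])).round(1),np.hypot(*q).round(4))
pt=proj("top",np.r_[uncol([.055,0],Ct),.106])[0];print("spout tip expected zoom",(pt-[270,100])*5)
pt=proj("top",np.r_[uncol([.055,0],Ct),.094])[0];print("mouth expected zoom",(pt-[270,100])*5)
g=lambda x,y:(330+(x+.5)/10-.5,190+(y+.5)/10-.5)
print("side mouth",ray("side",g(433,221),.094),"spout",ray("side",g(434,185),.106))
for Cs in((.599,-.0498),(.598,-.048)): print(ang("side",g(433,221),Cs))
E
```

```text
vial (array([-0.03146314]), array([0.05479346]))
(352, 242) 27.5 0.0561
(462, 248) -30.7 0.0555
(310, 279) 56.8 0.0554
(502, 291) -61.4 0.0546
(292, 332) 86.6 0.055
(515, 344) -90.7 0.0541
spout tip expected zoom [403.49740738 227.12729564]
mouth expected zoom [401.52353087 234.48140356]
side mouth [[ 0.65445718 -0.04170243  0.094     ]] spout [[ 0.65388181 -0.04111403  0.106     ]]
(array([0.0147887]), array([0.05604524]))
(array([-0.01911476]), array([0.05680733]))
```

The open mouth is now nearly under the spout: side (433,221) with the tip at about (434,185), and top (407,237) against an expected 402. The views put the remaining angle at 0.01 to 0.035 rad, so I push about 2.5 mm more, then back off and lift.

Call:
arm_command --slide '[[0, 0, -0.01], [0, 0, -0.02], [0, 0, -0.025], [0, 0, -0.025]]' --angular '[[0, 0, 0], [0, 0, 0], [0, 0, 0], [0, 0, 0]]' --fingers '[-1, -1, -1, -1]'

```text
time_s: 13.28
tool_pos: [0.4809, -0.0683, 0.0082]
orientation: [-0.703, 0.708, 0.044, -0.047]
contact_force: [0.7, 3.0, -1.2]
finger_gap: 0.0006
```

Call:
arm_command --slide '[[0, 0, 0.03], [0, 0, 0.05], [0, -0.1, 0.05], [0, -0.3, 0.05], [0, -0.6, 0.05], [0, -0.95, 0.05], [0, -0.95, 0.05]]' --angular '[[0, 0, 0], [0, 0, 0], [0, 0, 0], [0, 0, 0], [0, 0, 0], [0, 0, 0], [0, 0, 0]]' --fingers '[-1, -1, -1, -1, -1, -1, -1]'

```text
time_s: 13.87
tool_pos: [0.4831, -0.0635, 0.1084]
orientation: [-0.702, 0.709, 0.047, -0.044]
contact_force: [1.8, -1.0, 0.3]
finger_gap: -0.0
```

Call:
arm_command --slide '[[-0.3, -0.3, 0], [-0.6, -0.6, 0], [-1, -0.8, 0.1], [-1, -0.8, 0.3], [-1, -0.8, 0.3]]' --angular '[[0, 0, 0], [0, 0, 0], [0, 0, 0], [0, 0, 0], [0, 0, 0]]' --fingers '[-1, -1, -1, -1, -1]'

```text
time_s: 14.28
tool_pos: [0.3777, -0.0442, 0.1889]
orientation: [-0.701, 0.71, 0.047, -0.043]
contact_force: [0.1, -0.3, -0.1]
finger_gap: 0.0005
```

```bash
python3 vial.py side11 side10; python3 - <<'E'
from h import *
p,d=capture("top");cv2.imwrite("pics/top11.png",p);cv2.imwrite("pics/top11z.png",cv2.resize(p[100:220,270:430],None,fx=5,fy=5,interpolation=2))
a=cv2.imread("pics/side11.png");cv2.imwrite("pics/s11c.png",cv2.resize(a[190:240,330:400],None,fx=10,fy=10,interpolation=2))
E
```

```text
t 14.28 tcp [ 0.3777 -0.0442  0.1889] col [-0.2201  0.0316] F [ 0.1 -0.3 -0.1] gap 0.0005
goal [ 0.481  -0.0626  0.03  ] slide [ 0.994  1.597 -0.295] ang [ 0.008 -0.001  0.003]
diff turret 5.765491651205937
```

View pics/s11c.png

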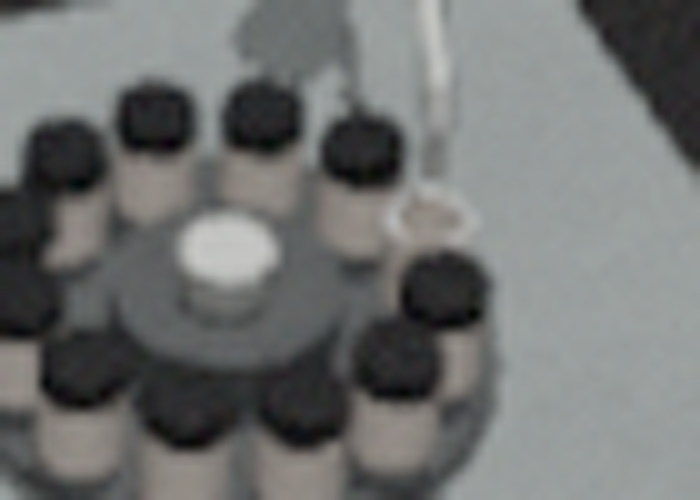

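View pics/top11z.png

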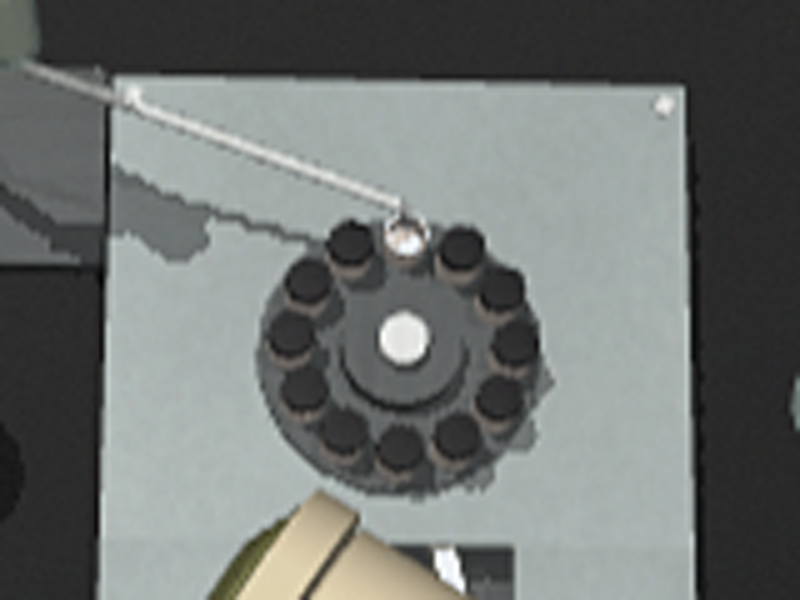

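```bash
python3 - <<'E'
from h import *
from scipy.optimize import least_squares
f=lambda x,y:(270+(x+.5)/5-.5,100+(y+.5)/5-.5)
xy=[(350,242),(308,282),(292,332),(304,388),(344,434),(401,447),(457,436),(499,398),(516,342),(502,289),(460,248)]
P=np.array([ray("top",f(*a),.1)[0,:2] for a in xy]+[ray("top",f(405.5,236.5),.094)[0,:2]])
th=np.radians(30*np.r_[np.arange(1,12),0])
s=least_squares(lambda v:np.r_[P[:,0]-v[0]-.055*np.cos(th+v[2]),P[:,1]-v[1]-.055*np.sin(th+v[2])],[.6,-.045,.13])
print(s.x[:2],"phase-yaw",s.x[2]-YAW,"rms",np.sqrt((s.fun**2).mean()))
# tooth phase in slot
p=cv2.imread("pics/top11.png");g=p.max(2);yy,xx=np.mgrid[:400,:640]
Ct=s.x[:2];q=col(ray("top",np.c_[xx.ravel(),yy.ravel()],.046),Ct).reshape(400,640,2)
for a,c,px in blobs((abs(q[...,0]+.115)<.02)&(abs(q[...,1])<.056)&(g>200)): 
    w=col(ray("top",c,.046),Ct)[0];print(a,w,np.arctan2(-w[1],-w[0]))
tip=[proj(n,np.r_[uncol([.055,0],Ct),.106])[0] for n in("top","side")];print(tip)
s_=r.read_state();print(s_["contact_force"].round(1),s_["time_s"])
for n,uv,z in(("top",(247,181),.045),):pass
a=cv2.imread("pics/top0.png");b=p
d=cv2.absdiff(a,b).max(2);print("beaker",d[165:205,230:268].mean(),"flask",d[162:198,425:465].mean(),"spat",d[215:295,432:455].mean())
E
```

```text
[ 0.60087692 -0.04242697] phase-yaw -0.023119563270192864 rms 0.0005567238202451632
67 [-0.1088075   0.04805423] -0.415883790879805
31 [-0.10360139 -0.0274427 ] 0.25894051637245613
217 [-0.12394144  0.01632671] -0.13097514825164142
[array([350.51540996, 145.05384795]), array([372.89289417, 206.45880188])]
[ 0.5 -1.  -0.8] 14.3833
beaker 1.5861842105263158 flask 1.5770833333333334 spat 1.6565217391304348
```

The mouth is centred to within about 1.3 mm (phase -0.023 rad from the vial ring, -0.021 rad from the tooth). The bystanders haven't moved and the arm is clear, so I'm handing in.

```bash
python3 -c "
from h import *
print(r.close_job())"
```

```text
the job is handed in; nothing more can be done
None
```

I turned the star wheel with three push strokes through the slot, about 1.1 rad counter-clockwise in all. That brought the open vial under the spout. I then backed the fingers off, lifted clear and handed the job in at about 14.4 s of the 56 s allowed; no verdict was reported.

**Final checks:**
- **Vial position:** the vial ring in the top view puts the spindle at -0.023 rad, and the tooth seen in the slot puts it at -0.021 rad. That is about 1.3 mm off centre, against the 6 mm limit. In the last close side view the mouth also looks to be under the spout.
- **Clearance:** after the lift the arm was clear of everything, and the wrist force read only noise.
- **Bystanders:** the beaker, flask and spatula areas in the top picture matched the start picture, apart from noise.
- **Spindle speed:** I did not measure this directly.

**Disagreements along the way:**
- **Fingertip height:** by camera depth the fingertips end about 19 mm above the reported TCP. My first stroke therefore passed over the teeth without touching them, and I corrected the depth after that.
- **Collector position:** the two cameras differed by about 6 mm on the collector's y position. I settled it from where the fingers met the tooth.

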